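# Tamp rock chips level in a casting mould

## Task

The limestone chips in the aluminium casting mould lie in a heap. Take the flat tamper by its handle, work the chips down with it until every one lies on the mould's floor in a single layer, and finish with a firm steady press of about 10 N on the layer; a chip cracks at 25 N, so feel your way, shift sideways when one jams instead of forcing it, and do not touch chips with the fingers. Then stand the tamper upright in its steel tray again.

Things in the scene. Friction and masses are not known exactly. Their poses are not given: they have to be found in the camera images.
- mould: heavy open-topped cast aluminium casting mould bolted down on a thin black rubber pad, 136 x 82 mm over its base flange; it does not move. Origin at the middle of its underside, z up, x along its longer side. Cavity 100 (x) x 70 (y) mm with upright walls 6 mm thick; the cavity's floor is 12 mm above the origin and the rim 54 mm above it, so 42 mm deep.
- tray: shallow square-cornered steel tray, 120 (x) x 100 (y) x 12 mm with 2 mm walls, fixed on the bench, the tamper's place. Origin at the middle of its underside, its inner floor 2 mm above that.
- tamper_grip (a point): middle of the tamper's handle. The tamper (about 0.35 kg) stands upright in the tray: a flat dark steel foot 84 (x) x 56 (y) x 10 mm, a thin stem, and an upright square wooden handle 28 x 28 mm in section and 66 mm long (from 37 to 103 mm above the underside of the foot), its flats parallel to the sides of the foot. This point is on the handle's axis, 70 mm above the underside of the foot; z up the handle, x and y square to the flats. Total height 110 mm.
- tamper_foot (a point): middle of the underside of the tamper's foot, same axes.
- chip_0: one of eight loose angular pieces of grey limestone, slippery with release wax, in the mould, 24 to 27 mm across and 19 to 22 mm high when it lies flat, 14 to 17 g; origin at its centre, which is 9 to 14 mm above the floor that it lies on. At the start six lie close together on the floor of the mould and two ride on top, each on three others.
- chip_1: one of eight loose angular pieces of grey limestone, slippery with release wax, in the mould, 24 to 27 mm across and 19 to 22 mm high when it lies flat, 14 to 17 g; origin at its centre, which is 9 to 14 mm above the floor that it lies on. Alike to chip_0.
- chip_2: one of eight loose angular pieces of grey limestone, slippery with release wax, in the mould, 24 to 27 mm across and 19 to 22 mm high when it lies flat, 14 to 17 g; origin at its centre, which is 9 to 14 mm above the floor that it lies on. Alike to chip_0.
- chip_3: one of eight loose angular pieces of grey limestone, slippery with release wax, in the mould, 24 to 27 mm across and 19 to 22 mm high when it lies flat, 14 to 17 g; origin at its centre, which is 9 to 14 mm above the floor that it lies on. Alike to chip_0.
- chip_4: one of eight loose angular pieces of grey limestone, slippery with release wax, in the mould, 24 to 27 mm across and 19 to 22 mm high when it lies flat, 14 to 17 g; origin at its centre, which is 9 to 14 mm above the floor that it lies on. Alike to chip_0.
- chip_5: one of eight loose angular pieces of grey limestone, slippery with release wax, in the mould, 24 to 27 mm across and 19 to 22 mm high when it lies flat, 14 to 17 g; origin at its centre, which is 9 to 14 mm above the floor that it lies on. Alike to chip_0.
- chip_6: one of eight loose angular pieces of grey limestone, slippery with release wax, in the mould, 24 to 27 mm across and 19 to 22 mm high when it lies flat, 14 to 17 g; origin at its centre, which is 9 to 14 mm above the floor that it lies on. Alike to chip_0.
- chip_7: one of eight loose angular pieces of grey limestone, slippery with release wax, in the mould, 24 to 27 mm across and 19 to 22 mm high when it lies flat, 14 to 17 g; origin at its centre, which is 9 to 14 mm above the floor that it lies on. Alike to chip_0.

How it is judged:
On the way, in this order (a step that is already met when the one before it is completed fails the run):
1. the tamper has been lifted out of its tray (z of tamper_foot in the frame of tray above 0.04 m and contact force between the fingers and tamper above 1 N), for 0.1 s.
2. all eight chips lie on the mould's floor in one layer (every centre less than 16 mm above the floor) while the tamper presses on them: at least 6 N on the mould in all, kept for 0.3 s (z of each of chip_0, chip_1, chip_2, chip_3, chip_4, chip_5, chip_6, chip_7 in the frame of mould below 0.028 m and horizontal distance between each of chip_0, chip_1, chip_2, chip_3, chip_4, chip_5, chip_6, chip_7 and mould below 0.055 m and contact force between mould and anything else above 6 N and horizontal distance between tamper_foot and mould below 0.04 m and (contact force between tamper and chip_0 above 1 N or contact force between tamper and chip_1 above 1 N or contact force between tamper and chip_2 above 1 N or contact force between tamper and chip_3 above 1 N or contact force between tamper and chip_4 above 1 N or contact force between tamper and chip_5 above 1 N or contact force between tamper and chip_6 above 1 N or contact force between tamper and chip_7 above 1 N)), for 0.3 s.
At the end, for the whole second after the job is handed in: all eight chips are at rest in the mould in one layer, every centre less than 16 mm above the mould's floor; the tamper stands upright (within 0.08 rad), at rest, with its foot flat on the floor of its tray, within 25 mm of the tray's middle (z of each of chip_0, chip_1, chip_2, chip_3, chip_4, chip_5, chip_6, chip_7 in the frame of mould below 0.028 m and horizontal distance between each of chip_0, chip_1, chip_2, chip_3, chip_4, chip_5, chip_6, chip_7 and mould below 0.055 m and linear speed of each of chip_0, chip_1, chip_2, chip_3, chip_4, chip_5, chip_6, chip_7, tamper below 0.02 m/s and angle between tamper_grip's own z axis and vertical below 0.08 rad and z of tamper_foot in the frame of tray between -0.001 and 0.006 m and horizontal distance between tamper_foot and tray below 0.025 m); the robot touches nothing.
It fails at once if a chip takes more than 25 N from the tamper (contact force between tamper and chip_0 above 25 N or contact force between tamper and chip_1 above 25 N or contact force between tamper and chip_2 above 25 N or contact force between tamper and chip_3 above 25 N or contact force between tamper and chip_4 above 25 N or contact force between tamper and chip_5 above 25 N or contact force between tamper and chip_6 above 25 N or contact force between tamper and chip_7 above 25 N).
It fails at once if the tamper is forced against the mould with more than 25 N (contact force between tamper and mould above 25 N).
It fails at once if the fingers touch a chip (contact force between the fingers and chip_0 above 0.5 N or contact force between the fingers and chip_1 above 0.5 N or contact force between the fingers and chip_2 above 0.5 N or contact force between the fingers and chip_3 above 0.5 N or contact force between the fingers and chip_4 above 0.5 N or contact force between the fingers and chip_5 above 0.5 N or contact force between the fingers and chip_6 above 0.5 N or contact force between the fingers and chip_7 above 0.5 N).
It also fails if it takes over 72 s, if anything falls off the work surface, if the arm or the gripper's body presses on something with over 40 N, if the wrist force passes 120 N, or if a joint passes its speed limit or range.

## Robot

A 7-joint arm with a two-finger parallel gripper is mounted at the origin on a cart in front of the work surface, level with it; the furniture and walls round the work are solid. World frame = base frame: x ahead of the robot, y to its left, z up, the work surface at z = 0. Lengths are in m, angles in rad, forces in N, time in s.
With the tool pointing down it reaches from about 0.425 to 0.925 m from the base axis. Payload 6.8 kg.
Tool frame: the origin (TCP) lies midway between the tips of the shut fingers; the grasp point (between the pads) lies 19 mm behind it; z points along the fingers, y is the line along which they close (so a half turn about z gives the same grasp; the last joint's range is limited). The gripper opens to 88 mm and grips with 3 to 60 N. Pads are 20 mm wide; open, the fingers measure 115 mm over their backs; the gripper's body (75 mm by 178 mm) begins 61 mm behind the grasp point.
Start: joints at [-1.21, 0.477, 0.022, 1.555, -0.011, 1.109, -0.083], TCP at [0.305, 0.602, 0.223] pointing down, gripper open.
Joint ranges: [-2.96, 2.96], [-0.34, 2.1], [-1.41, 1.46], [0.24, 2.44], [-1.37, 4.51], [0.17, 1.92], [-2.96, 2.96]. Speed limits (rad/s): [2.39, 2.39, 3.14, 3.14, 3.14, 3.14, 3.14].

## Interface

Orientations are given as a unit quaternion [w, x, y, z].
In Python, from station import r gives the robot as it stands.
- The arm moves only by the tool servo_tool, never from a script. Its argument "series" is a list that holds one entry, the list of rows, each a list of 5 numbers: the closure, from 0 (fully open) to 1 (shut), then the shift along the tool's x, y, z in cm, then the turn about the tool's z in degrees. In form: [[[claw, dx, dy, dz, yaw], ...]]. A call has 1 to 8 rows; each row shifts and turns the commanded pose from where the row before left it, along the tool's axes as they then stand; what a row does not reach is not made up. A row lasts 1/10 s, in which the tool goes at most 50 mm and 8.59 degrees, less where a joint would pass 70% of its speed; a pose out of reach is approached as far as the arm can. A call is refused whole if a number of a shift passes 5 or a number of a turn 8.59, either way. A call with a gripper value outside its range is refused whole. The fingers move at their own pace and stop on an object; the grip force is fixed at half the most. Time passes only in rows, so rows that do not move let the fingers close. It gives the time, the measured TCP pose, the force, the opening and the grip force at its end, in the units of the state.
- r.sense(): the state, without advancing time (a new reading comes with each control period).
- r.capture(name): name is "scene" or "top"; returns a dict with "frame" (384x512x3 uint8, blue, green, red), "depth" (384x512 float32, m along the optical axis (not along the pixel's ray), 0 where there is no reading), "mtx" (3x3 intrinsics, pixels), "R" (3x3) and "t" (3): a world point X has camera coordinates R X + t. Camera axes: x right, y down, z forward; pixel columns grow to the right and rows downward; lengths in m; the calibration is good to about 2 mm. A picture is of the moment at which its call begins.
- r.close_job(): hands the job in; it is judged then, once.
The state is a dict: "t": time; "joint_positions": joint angles; "joint_velocities": joint speeds; "joint_torque": joint torques, N m; "position": TCP position; "tcp_rot": TCP orientation; "wrist_force": force on the tool from outside, world axes, zero at the start; "moment": the same for the moment, N m; "opening": finger opening in m; "grip_force": force on a finger pad.
Only numpy, scipy, OpenCV 4.12 (cv2) and the standard library are available. Lean on these libraries where they do the work, as an engineer would, in place of code of your own. Each camera call takes 0.05 s, during which the arm holds its last target. There are 200 camera calls.

## Working session

There is one attempt and no reset: what is moved stays moved. The work goes in short steps, Python scripts to look and compute and a tool call to move; the robot and the scene stay as the last step left them, time stands still between calls to the robot, and variables do not carry over. Pictures are saved under pics/ and viewed, at most 10 in all, crops included, and the job is handed in when it is done.

Besides the shell and the picture viewer there is one more tool, called after "Emit:" as name([rows], argument=value, ...), one row to a line, values as JSON. servo_tool: Moves the arm, as the interface text tells. Its arguments: {"type":"object","properties":{"series":{"type":"array","items":{"type":"array","items":{"type":"array","items":{"type":"number"}}}}},"required":["series"]}

```bash
mkdir -p pics; cat > h.py <<'E'
import numpy as np, cv2
from station import r
def cloud(c):
    d=c["depth"]; v,u=np.mgrid[:d.shape[0],:d.shape[1]]
    K=np.array(c["mtx"]); p=np.stack([(u-K[0,2])/K[0,0]*d,(v-K[1,2])/K[1,1]*d,d],-1)
    return (p-np.array(c["t"]))@np.array(c["R"])
E
python3 - <<'E'
from h import *
s=r.sense(); print(s)
for n in("scene","top"):
    c=r.capture(n); np.savez(n+"0.npz",**c); cv2.imwrite(f"pics/{n}0.png",c["frame"])
    print(n,c["mtx"],-np.array(c["R"]).T@c["t"],c["R"])
E
```

```text
{'t': 0.0, 'joint_positions': array([-1.21011362,  0.477759  ,  0.02234228,  1.55639386, -0.01145939,
        1.1092784 , -0.08306098]), 'joint_velocities': array([ 3.66176400e-05,  9.79249886e-04,  3.00150224e-04,  3.37606364e-04,
       -4.90612518e-04, -3.23703163e-04, -8.34182028e-04]), 'joint_torque': array([-2.20258285e-04, -5.82844698e+01,  1.53428346e+00, -2.72610158e+01,
       -5.43848437e-02,  1.71172572e-02,  1.50235560e-04]), 'position': array([0.30473277, 0.60166323, 0.22173365]), 'tcp_rot': array([-1.18805853e-04,  2.32213460e-01,  9.72664473e-01, -8.46939806e-04]), 'wrist_force': array([-1.33070547, -0.52636443, -0.34317747]), 'moment': array([-0.019136  ,  0.01890524,  0.01317229]), 'grip_force': 0.0, 'opening': 0.08794173347092961}
scene [[491.48593082   0.         255.90471201]
 [  0.         491.48593082 183.29748341]
 [  0.           0.           1.        ]] [0.72502731 0.97086196 0.53237999] [[-0.94767699  0.31892064 -0.01406927]
 [ 0.18173911  0.50275811 -0.84510661]
 [-0.2624485  -0.80344502 -0.53441265]]
top [[485.83798931   0.         253.22880696]
 [  0.         485.83798931 193.5903899 ]
 [  0.           0.           1.        ]] [0.33574801 0.28951371 0.91164337] [[-0.05312587 -0.9985825   0.00326078]
 [-0.97776165  0.05135421 -0.20333445]
 [ 0.20287876 -0.01399059 -0.97910391]]
```

View pics/top0.png

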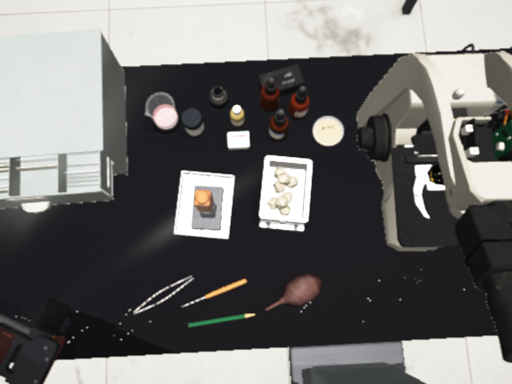

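View pics/scene0.png

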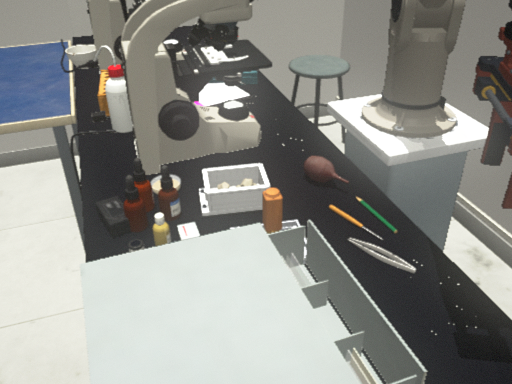

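The top view shows the tamper, with its orange handle, in the white tray at about (204,203). The mould with its chips is at about (286,193), with its long side roughly along image rows (world x). In the scene view the handle is at (272,210) and the mould at (236,187).

```bash
python3 - <<'E'
from h import *
c=np.load("top0.npz"); P=cloud(c); f=c["frame"]
def rect(pts): 
    q=cv2.minAreaRect((pts*1000).astype(np.float32)); return np.round(q[0],1),np.round(q[1],1),round(q[2],2)
X=P[150:250,165:325].reshape(-1,3); C=f[150:250,165:325].reshape(-1,3).astype(int)
U=np.tile(np.arange(165,325),100)
z=X[:,2]
print(np.histogram(z[U>250],bins=np.arange(-.01,.08,.004)), np.histogram(z[U<240],bins=np.arange(-.01,.13,.004)))
mo=(U>250)
for lo,hi in((.046,.064),(.006,.03)):
    m=mo&(z>lo)&(z<hi); print("mould",lo,m.sum(),rect(X[m][:,:2]),np.median(z[m]))
t=U<240
m=t&(z>.005)&(z<.02)&(C.min(1)>120); print("tray",m.sum(),rect(X[m][:,:2]),np.median(z[m]))
m=t&(z<.02)&(C.min(1)>120); print("tray white",m.sum(),rect(X[m][:,:2]))
m=t&(z>.095); print("handle top",m.sum(),rect(X[m][:,:2]),np.percentile(z[m],[5,50,95]),X[m].mean(0))
m=t&(z>.008)&(z<.018)&(C.max(1)<110); print("foot",m.sum(),rect(X[m][:,:2]),X[m].mean(0))
# side view crop
g=np.zeros_like(f)
a=cv2.resize(f[140:250,165:325],None,fx=4,fy=4,interpolation=cv2.INTER_CUBIC); cv2.imwrite("pics/crop.png",a)
# raycast rims via contour
K=c["mtx"];R=c["R"];t0=c["t"]
def ray(uv,zp):
    uv=np.atleast_2d(uv); d=np.c_[(uv-K[[0,1],[2,2]])/K[0,0],np.ones(len(uv))]@R; o=-R.T@t0
    return o+d*((zp-o[2])/d[:,2])[:,None]
w=(f.min(2)>110).astype(np.uint8); w[:150]=0;w[250:]=0
for nm,a,b,zp in(("tray",165,243,.012),("mould",250,325,.055)):
    q=np.zeros_like(w); q[:,a:b]=w[:,a:b]; cs,_=cv2.findContours(q,0,1); k=max(cs,key=cv2.contourArea)
    p=ray(k[:,0].astype(float),zp); print(nm,rect(p[:,:2]))
E
```

```text
(array([   0,  180, 2913,  864,   69,  940,  302,   82,  152,  248,  223,
         63,   88,  147,  126,  357,  606,   10,    0,    0,    0,    0]), array([-0.01 , -0.006, -0.002,  0.002,  0.006,  0.01 ,  0.014,  0.018,
        0.022,  0.026,  0.03 ,  0.034,  0.038,  0.042,  0.046,  0.05 ,
        0.054,  0.058,  0.062,  0.066,  0.07 ,  0.074,  0.078])) (array([   0,  132, 3356, 2167,  131,  862,  439,    2,    0,    0,    0,
          0,    1,    3,   12,    7,    8,    7,    8,   10,    8,    5,
         13,    5,   13,    9,    9,   20,   71,   64,   97,   13,    0,
          0]), array([-0.01 , -0.006, -0.002,  0.002,  0.006,  0.01 ,  0.014,  0.018,
        0.022,  0.026,  0.03 ,  0.034,  0.038,  0.042,  0.046,  0.05 ,
        0.054,  0.058,  0.062,  0.066,  0.07 ,  0.074,  0.078,  0.082,
        0.086,  0.09 ,  0.094,  0.098,  0.102,  0.106,  0.11 ,  0.114,
        0.118,  0.122,  0.126]))
mould 0.046 1099 (array([520.5, 217.4]), array([ 87.1, 117.6]), 81.17) 0.05426607934090424
mould 0.006 1793 (array([512.6, 221.3]), array([ 85.5, 119.5]), 81.54) 0.013540869747236473
tray 1472 (array([507.4, 370.2]), array([103.3, 121.6]), 81.78) 0.012810085572121613
tray white 3115 (array([510.1, 371. ]), array([106.4, 126.8]), 81.76)
handle top 300 (array([423.3, 337.5]), array([197.,  33.]), 19.22) [0.10013905 0.1093907  0.91164337] [0.48402689 0.35690792 0.18286143]
foot 71 (array([489.3, 360.6]), array([18., 31.]), 27.37) [0.48822783 0.36086722 0.01338579]
tray (array([507.5, 370.1]), array([105.3, 124.6]), 81.66)
mould (array([512.9, 219.4]), array([ 90.8, 135.5]), 81.28)
```

View pics/crop.png

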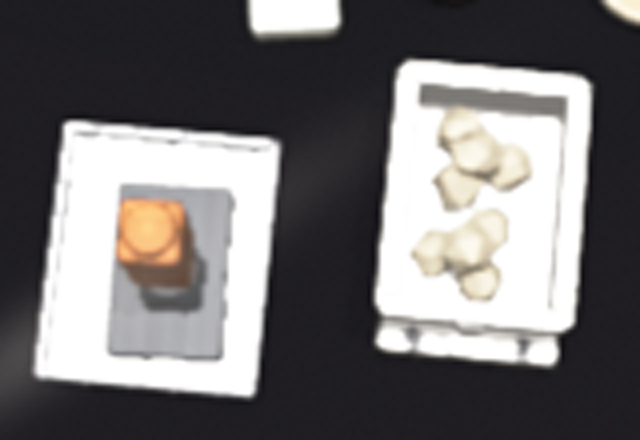

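The crop shows the chips as two clusters of three with one on top each, at about (480,160) and (465,250) in crop pixels. The cap centre is at about (155,228) in the crop, and the foot is the grey rectangle under it.

```bash
cat >> h.py <<'E'
def ray(c,uv,zp):
    K=c["mtx"];R=c["R"];t0=c["t"]
    uv=np.atleast_2d(uv).astype(float); d=np.c_[(uv-K[[0,1],[2,2]])/K[0,0],np.ones(len(uv))]@R; o=-R.T@t0
    return o+d*((zp-o[2])/d[:,2])[:,None]
def rect(pts):
    q=cv2.minAreaRect((pts*1000).astype(np.float32)); return np.round(q[0],1),np.round(q[1],1),round(q[2],2)
def big(m):
    cs,_=cv2.findContours(m.astype(np.uint8),0,1); return max(cs,key=cv2.contourArea)[:,0]
E
python3 - <<'E'
from h import *
c=np.load("top0.npz"); f=c["frame"]; h=cv2.cvtColor(f,cv2.COLOR_BGR2HSV)
box=np.zeros(f.shape[:2],bool); box[175:232,182:226]=1
g=box&(h[...,2]<200)&(h[...,1]<70); k=big(g); print("foot",len(k),k.min(0),k.max(0),rect(ray(c,k,.012)[:,:2]))
p=ray(c,k,.012)
o=box&(h[...,1]>120)&(h[...,0]<25); k=big(o); print("orange",k.min(0),k.max(0))
print("cap",ray(c,[203.75,197],.111))
P=cloud(c); X=P[30:210,0:130].reshape(-1,3); X=X[(X[:,2]>.1)]; print("shelf zmax,ymin",np.percentile(X,[2,50,98],axis=0).round(3))
X=P[65:145,150:345].reshape(-1,3); i=X[:,2]>.05; print("bottles",np.percentile(X[i],[0,50,100],axis=0).round(3))
X=P[60:250,350:420].reshape(-1,3); i=(X[:,2]>.12)&(X[:,2]<.5); print("scope",np.percentile(X[i],[1,50,99],axis=0).round(3))
s=np.load("scene0.npz"); Q=cloud(s); fs=s["frame"]; X=Q[150:225,190:280].reshape(-1,3); C=fs[150:225,190:280].reshape(-1,3)
i=(X[:,2]>.05)&(X[:,2]<.062)&(X[:,1]<.28)&(np.abs(X[:,0]-.52)<.08); print("rim scene",i.sum(),rect(X[i][:,:2]),np.median(X[i][:,2]))
# rim by top colour: cavity wall dark strip & outer
hs=cv2.cvtColor(fs,cv2.COLOR_BGR2HSV); b=np.zeros(fs.shape[:2],bool); b[180:240,255:290]=1
k=big(b&(hs[...,1]>120)&(hs[...,0]<25)); print("handle scene",k.min(0),k.max(0)); 
top=k[k[:,1]<k[:,1].min()+3]; print(ray(s,top.mean(0),.112))
E
```

```text
foot 177 [192 186] [223 229] (array([499.8, 364.3]), array([54.4, 82.3]), 83.53)
orange [195 190] [210 205]
cap [[0.5001659  0.36140019 0.111     ]]
shelf zmax,ymin [[0.502 0.515 0.104]
 [0.645 0.592 0.172]
 [0.776 0.68  0.175]]
bottles [[0.336 0.163 0.05 ]
 [0.676 0.24  0.059]
 [0.722 0.462 0.912]]
scope [[0.396 0.015 0.123]
 [0.578 0.049 0.209]
 [0.673 0.086 0.288]]
rim scene 649 (array([520.8, 218.4]), array([ 91.3, 117.2]), 81.35) 0.05328368119931273
handle scene [263 187] [282 224]
[[0.49832347 0.36065476 0.112     ]]
```

Emit:
servo_tool([
  [[0,-3.5,-1.6,0,0],[0,-3.5,-1.6,0,0],[0,-3.5,-1.6,0,0],[0,-3.5,-1.6,0,0],[0,-3.5,-1.6,0,0],[0,-3.5,-1.6,0,0],[0,-3.5,-1.6,0,0],[0,-3.5,-1.6,0,0]],
])

```text
t: 0.9
position: [0.4975, 0.36, 0.2223]
tcp_rot: [-0.0, 0.232, 0.973, -0.0]
wrist_force: [-0.1, 0.3, -0.2]
opening: 0.0882
grip_force: 0.0
```

Emit:
servo_tool([
  [[0,0,0,0,8.5],[0,0,0,0,8.5],[0,0,0,0,8.5],[0,0,0,0,8.5],[0,0,0,0,8.5],[0,0,0,0,8.5],[0,0,0,0,8.5],[0,0,0,0,8.5]],
])

```text
t: 1.7
position: [0.4966, 0.3613, 0.2222]
tcp_rot: [-0.0, 0.739, 0.674, -0.0]
wrist_force: [-0.0, -1.0, 0.1]
opening: 0.0878
grip_force: 0.0
```

Emit:
servo_tool([
  [[0,0,0,0,1.6],[0,0,0,0,0]],
])

```text
t: 1.9
position: [0.4967, 0.3614, 0.2223]
tcp_rot: [0.0, 0.745, 0.667, -0.0]
wrist_force: [-0.0, 0.4, -0.1]
opening: 0.0879
grip_force: 0.0
```

```bash
cat >> h.py <<'E'
from scipy.spatial.transform import Rotation as Ro
def to(x,y,z,ang):
    "remaining shift in tool axes (cm) and yaw (deg); ang = world angle of tool y"
    s=r.sense(); w=s["tcp_rot"]; R=Ro.from_quat(np.r_[w[1:],w[0]]).as_matrix()
    d=R.T@(np.array([x,y,z])-s["position"])*100
    a=np.degrees(np.arctan2(R[1,1],R[0,1])); e=(a-ang+90)%180-90
    print("t",round(s["t"],2),"pos",s["position"].round(4),"F",s["wrist_force"].round(2),"M",s["moment"].round(2),"open",round(s["opening"],4),"grip",round(float(s["grip_force"]),1))
    print("yang",a.round(2),"tilt z",R[:,2].round(4),"x_t",R[:,0].round(3),"shift",d.round(2),"yaw",e.round(2)); return s
E
python3 -c "
from h import *
to(.500,.362,.053,-6.5)"
```

```text
t 1.9 pos [0.4967 0.3614 0.2223] F [-0.    0.41 -0.14] M [-0.09  0.08  0.05] open 0.0879 grip 0.0
yang -6.3 tilt z [-4.e-04 -6.e-04 -1.e+00] x_t [ 0.11   0.994 -0.001] shift [ 0.1   0.33 16.93] yaw 0.2
```

Emit:
servo_tool([
  [[0,0.1,0.3,2,0],[0,0,0,2.5,0],[0,0,0,2.5,0],[0,0,0,2.5,0],[0,0,0,2.5,0],[0,0,0,2.5,0],[0,0,0,2,0],[0,0,0,0.4,0]],
])

```text
t: 2.7
position: [0.4985, 0.3611, 0.0512]
tcp_rot: [-0.0, 0.745, 0.667, -0.002]
wrist_force: [0.2, -0.1, -0.3]
opening: 0.0874
grip_force: 0.0
```

Emit:
servo_tool([
  [[0.5,0,0,0,0],[0.5,0,0,0,0],[1,0,0,0,0],[1,0,0,0,0],[1,0,0,0,0],[1,0,0,0,0],[1,0,0,0,0],[1,0,0,0,0]],
])

```text
t: 3.5
position: [0.5003, 0.3621, 0.0537]
tcp_rot: [0.0, 0.746, 0.666, 0.0]
wrist_force: [-0.9, -0.2, -0.8]
opening: 0.0281
grip_force: 30.0
```

```bash
python3 -c "
from h import *
to(.500,.362,.053,-6.5)"
```

```text
t 3.5 pos [0.5003 0.3621 0.0537] F [-0.88 -0.17 -0.79] M [-0.07  0.26 -0.07] open 0.0281 grip 30.0
yang -6.46 tilt z [ 5.e-04  1.e-04 -1.e+00] x_t [0.113 0.994 0.   ] shift [-0.01 -0.03  0.07] yaw 0.04
```

Emit:
servo_tool([
  [[1,0,0,-0.5,0],[1,0,0,-1.5,0],[1,0,0,-2,0],[1,0,0,-2,0],[1,0,0,-2,0],[1,0,0,-2,0],[1,0,0,-0.5,0],[1,0,0,0,0]],
])

```text
t: 4.3
position: [0.5003, 0.3624, 0.1597]
tcp_rot: [-0.0, 0.746, 0.666, 0.001]
wrist_force: [-0.2, -1.0, -3.3]
opening: 0.0279
grip_force: 30.0
```

Emit:
servo_tool([
  [[1,-1,0.3,0,2.3],[1,-2.5,0.7,0,0],[1,-2.5,0.7,0,0],[1,-2.5,0.7,0,0],[1,-2.5,0.7,0,0],[1,-2,0.5,0,0],[1,-1,0.3,0,0],[1,0,0,0,0]],
])

```text
t: 5.1
position: [0.5175, 0.2155, 0.158]
tcp_rot: [0.0, 0.76, 0.649, -0.001]
wrist_force: [0.2, 0.8, -3.1]
opening: 0.0278
grip_force: 30.0
```

```bash
python3 - <<'E'
from h import *
to(.5205,.2175,.12,-8.8)
c=r.capture("scene"); cv2.imwrite("pics/lift.png",cv2.resize(c["frame"][100:260,150:350],None,fx=4,fy=3.75))
E
```

```text
t 5.1 pos [0.5175 0.2155 0.158 ] F [ 0.17  0.77 -3.15] M [-0.03  0.09  0.01] open 0.0278 grip 30.0
yang -9.0 tilt z [-0.0012 -0.0014 -1.    ] x_t [ 0.156  0.988 -0.002] shift [0.25 0.26 3.8 ] yaw -0.2
```

View pics/lift.png

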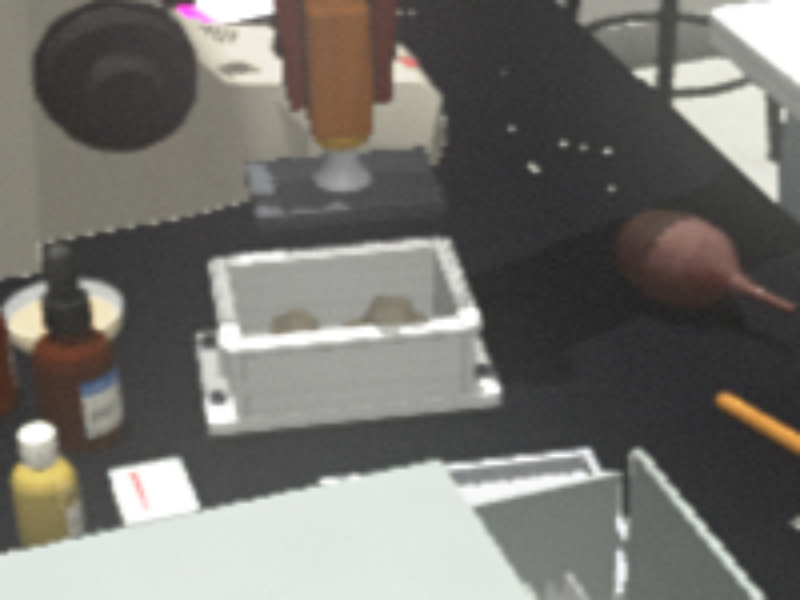

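The tamper hangs upright over the mould with its foot at about (345,190) in the crop. The cavity below has chips at (295,320) and (390,305).

Emit:
servo_tool([
  [[1,0.25,0.25,0.5,0],[1,0,0,1,0],[1,0,0,1,0],[1,0,0,1,0],[1,0,0,0.8,0],[1,0,0,0.3,0],[1,0,0,0,0],[1,0,0,0,0]],
])

```text
t: 5.95
position: [0.5208, 0.22, 0.1128]
tcp_rot: [0.0, 0.759, 0.651, 0.0]
wrist_force: [-0.2, -0.6, -3.7]
opening: 0.0277
grip_force: 30.0
```

Emit:
servo_tool([
  [[1,0,0,0.2,0],[1,0,0,0.2,0],[1,0,0,0.2,0],[1,0,0,0.1,0],[1,0,0,0.1,0],[1,0,0,0,0]],
])

```text
t: 6.55
position: [0.5204, 0.22, 0.1045]
tcp_rot: [-0.0, 0.759, 0.651, -0.0]
wrist_force: [-0.9, -0.2, -3.4]
opening: 0.0277
grip_force: 30.0
```

```bash
python3 -c "
from h import *
to(.5205,.2175,.1,-8.8)"
```

```text
t 6.55 pos [0.5204 0.22   0.1045] F [-0.94 -0.19 -3.4 ] M [-0.08  0.06 -0.01] open 0.0277 grip 30.0
yang -8.76 tilt z [-2.e-04 -1.e-04 -1.e+00] x_t [ 0.152  0.988 -0.   ] shift [-0.24  0.05  0.45] yaw 0.04
```

Emit:
servo_tool([
  [[1,-0.15,0,0.1,0],[1,0,0,0.1,0],[1,0,0,0.1,0],[1,0,0,0.1,0],[1,0,0,0,0]],
])

```text
t: 7.05
position: [0.5203, 0.2186, 0.1006]
tcp_rot: [-0.0, 0.759, 0.651, -0.0]
wrist_force: [0.5, -0.0, -2.9]
opening: 0.0281
grip_force: 30.0
```

Emit:
servo_tool([
  [[1,0,0,0.1,0],[1,0,0,0.1,0],[1,0,0,0,0]],
])

```text
t: 7.35
position: [0.5206, 0.2186, 0.0988]
tcp_rot: [0.0, 0.759, 0.651, 0.0]
wrist_force: [0.6, 1.1, -1.2]
opening: 0.0277
grip_force: 30.0
```

Emit:
servo_tool([
  [[1,0,0,0.1,0],[1,0,0.2,0,0],[1,0,0.2,0,0],[1,0,0,0,0]],
])

```text
t: 7.75
position: [0.5244, 0.2175, 0.0977]
tcp_rot: [0.0, 0.759, 0.651, -0.0]
wrist_force: [-0.4, -0.2, 1.3]
opening: 0.0278
grip_force: 30.0
```

Emit:
servo_tool([
  [[1,0,-0.2,0.05,0],[1,0,-0.2,0,0],[1,0,-0.2,0,0],[1,0,-0.2,0,0]],
])

```text
t: 8.15
position: [0.5163, 0.2193, 0.0972]
tcp_rot: [0.0, 0.759, 0.651, 0.0]
wrist_force: [0.1, -1.0, -0.5]
opening: 0.0276
grip_force: 30.0
```

Emit:
servo_tool([
  [[1,0,0.2,0.05,0],[1,0,0.2,0,0],[1,0.2,0,0,0],[1,0.2,0,0,0]],
])

```text
t: 8.55
position: [0.5208, 0.2221, 0.0967]
tcp_rot: [0.0, 0.759, 0.651, -0.0]
wrist_force: [-0.8, -6.4, -0.7]
opening: 0.0274
grip_force: 30.0
```

Emit:
servo_tool([
  [[1,-0.2,0,0,0],[1,-0.2,0,0.05,0],[1,-0.2,0,0,0],[1,-0.2,0,0.05,0]],
])

```text
t: 8.95
position: [0.5195, 0.2144, 0.0954]
tcp_rot: [-0.0, 0.759, 0.651, -0.0]
wrist_force: [0.3, 0.3, -2.9]
opening: 0.0279
grip_force: 30.0
```

Emit:
servo_tool([
  [[1,-0.1,0,0.05,0],[1,-0.1,0,0,0],[1,0,0,0,0]],
])

```text
t: 9.25
position: [0.5193, 0.2124, 0.0951]
tcp_rot: [-0.0, 0.759, 0.651, -0.0]
wrist_force: [-0.9, -0.3, -4.2]
opening: 0.0279
grip_force: 30.0
```

Emit:
servo_tool([
  [[1,0.15,0,0.1,0],[1,0.15,0,0.1,0],[1,0,0,0,0]],
])

```text
t: 9.55
position: [0.5204, 0.216, 0.0934]
tcp_rot: [0.0, 0.759, 0.651, 0.001]
wrist_force: [0.9, 0.0, -0.8]
opening: 0.0277
grip_force: 30.0
```

Emit:
servo_tool([
  [[1,0,0,0.1,0],[1,0,0,0.05,0],[1,0,0,0,0]],
])

```text
t: 9.85
position: [0.5193, 0.2155, 0.0912]
tcp_rot: [-0.0, 0.759, 0.651, -0.001]
wrist_force: [-0.4, 0.1, -3.3]
opening: 0.028
grip_force: 30.0
```

Emit:
servo_tool([
  [[1,0,0,0.1,0],[1,0,0,0.1,0],[1,0,0,0,0]],
])

```text
t: 10.15
position: [0.5195, 0.2155, 0.0893]
tcp_rot: [-0.0, 0.759, 0.651, -0.0]
wrist_force: [0.4, -0.8, -4.1]
opening: 0.0281
grip_force: 30.0
```

Emit:
servo_tool([
  [[1,0,0,0.1,0],[1,0,0,0.05,0],[1,0,0,0,0]],
])

```text
t: 10.45
position: [0.5197, 0.2155, 0.088]
tcp_rot: [-0.0, 0.759, 0.651, -0.0]
wrist_force: [0.2, 0.5, -2.6]
opening: 0.028
grip_force: 30.0
```

Emit:
servo_tool([
  [[1,0,0,0.1,0],[1,0,0,0.05,0],[1,0,0,0,0]],
])

```text
t: 10.75
position: [0.5198, 0.2156, 0.0866]
tcp_rot: [-0.0, 0.759, 0.651, -0.0]
wrist_force: [0.6, 0.2, -3.7]
opening: 0.0282
grip_force: 30.0
```

Emit:
servo_tool([
  [[1,0,0,0.05,0],[1,0,0,0.05,0],[1,0,0,0,0]],
])

```text
t: 11.05
position: [0.5199, 0.2155, 0.0857]
tcp_rot: [0.0, 0.759, 0.651, 0.0]
wrist_force: [-0.1, 0.3, -3.0]
opening: 0.0279
grip_force: 30.0
```

Emit:
servo_tool([
  [[1,0,0,0.05,0],[1,0,0,0.05,0],[1,0,0,0,0]],
])

```text
t: 11.35
position: [0.5202, 0.2157, 0.0854]
tcp_rot: [-0.0, 0.759, 0.651, 0.0]
wrist_force: [-0.9, -0.2, 3.6]
opening: 0.0276
grip_force: 30.0
```

Emit:
servo_tool([
  [[1,0,0,0.05,0],[1,0,0,0,0]],
])

```text
t: 11.55
position: [0.5204, 0.2159, 0.0852]
tcp_rot: [-0.0, 0.759, 0.651, 0.001]
wrist_force: [-2.2, -0.8, 9.0]
opening: 0.0282
grip_force: 30.0
```

Emit:
servo_tool([
  [[1,0,0,0.05,0],[1,0,0,0,0]],
])

```text
t: 11.75
position: [0.5205, 0.216, 0.0852]
tcp_rot: [-0.0, 0.759, 0.651, 0.001]
wrist_force: [-2.8, -2.1, 13.0]
opening: 0.0278
grip_force: 30.0
```

Emit:
servo_tool([
  [[1,0,0,-0.07,0],[1,0,0,0,0],[1,0,0,0,0],[1,0,0,0,0]],
])

```text
t: 12.15
position: [0.5204, 0.2159, 0.0853]
tcp_rot: [-0.0, 0.759, 0.651, 0.001]
wrist_force: [-2.2, -2.2, 7.9]
opening: 0.028
grip_force: 30.0
```

Emit:
servo_tool([
  [[1,0,0,0,0],[1,0,0,0,0],[1,0,0,0,0],[1,0,0,0,0]],
])

```text
t: 12.55
position: [0.5203, 0.2159, 0.0853]
tcp_rot: [-0.0, 0.759, 0.651, 0.001]
wrist_force: [-1.2, -1.0, 8.2]
opening: 0.0278
grip_force: 30.0
```

Emit:
servo_tool([
  [[1,0,0,-0.3,0],[1,0,0,-1,0],[1,0,0,-1.5,0],[1,0,0,-1.5,0],[1,0,0,-1.5,0],[1,0,0,-1.2,0],[1,0,0,-0.5,0],[1,0,0,0,0]],
])

```text
t: 13.35
position: [0.5201, 0.2157, 0.16]
tcp_rot: [0.0, 0.759, 0.651, 0.001]
wrist_force: [0.7, 0.3, -3.7]
opening: 0.0278
grip_force: 30.0
```

Emit:
servo_tool([
  [[1,1,-0.3,0,0],[1,2.5,-0.6,0,0],[1,2.5,-0.6,0,0],[1,2.5,-0.6,0,0],[1,2.5,-0.6,0,0],[1,2.5,-0.6,0,0],[1,1.5,-0.3,0,0],[1,0,0,0,0]],
])

```text
t: 14.15
position: [0.5056, 0.3725, 0.1584]
tcp_rot: [-0.001, 0.758, 0.653, -0.0]
wrist_force: [-0.4, 0.5, -3.8]
opening: 0.028
grip_force: 30.0
```

```bash
python3 - <<'E'
from h import *
to(.5075,.370,.053,-8.3)
c=r.capture("top"); np.savez("top1.npz",**c); cv2.imwrite("pics/top1.png",cv2.resize(c["frame"][145:240,240:340],None,fx=6,fy=6,interpolation=cv2.INTER_CUBIC))
P=cloud(c)[155:232,255:320].reshape(-1,3)
a=np.radians(-8.8); d=P[:,:2]-[.5205,.2165]; l=d@np.array([[np.cos(a),-np.sin(a)],[np.sin(a),np.cos(a)]])
i=(abs(l[:,0])<.045)&(abs(l[:,1])<.03); print(np.histogram(P[i,2],bins=np.arange(0,.06,.003)))
E
```

```text
t 14.15 pos [0.5056 0.3725 0.1584] F [-0.4   0.53 -3.81] M [-0.08  0.12  0.03] open 0.028 grip 30.0
yang -8.51 tilt z [-1.2e-03  4.0e-04 -1.0e+00] x_t [0.148 0.989 0.   ] shift [-0.22  0.24 10.54] yaw -0.21
(array([ 0,  0,  1, 13, 50,  7,  1,  1,  9, 20, 27,  6,  1,  0,  0,  0,  0,
        0,  0]), array([0.   , 0.003, 0.006, 0.009, 0.012, 0.015, 0.018, 0.021, 0.024,
       0.027, 0.03 , 0.033, 0.036, 0.039, 0.042, 0.045, 0.048, 0.051,
       0.054, 0.057]))
```

View pics/top1.png

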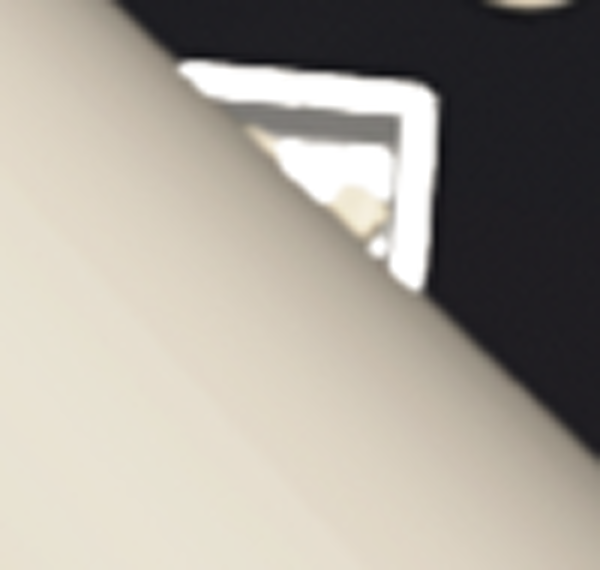

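The arm hides most of the mould from the top camera; only its far corner, at about (300–430, 60–290), is visible. I'll swing the arm aside before judging the layer.

Emit:
servo_tool([
  [[1,1,-1.5,0,0],[1,2,-2.5,0,0],[1,2.5,-3,0,0],[1,2.5,-3,0,0],[1,2.5,-3,0,0],[1,2,-2.5,0,0],[1,1.5,-1.5,0,0],[1,0,0,0,0]],
])

```text
t: 15.0
position: [0.3578, 0.5354, 0.1589]
tcp_rot: [-0.001, 0.758, 0.653, -0.0]
wrist_force: [0.1, 0.1, -5.3]
opening: 0.0278
grip_force: 30.0
```

```bash
cat > look.py <<'E'
from h import *
import sys
to(.5075,.370,.10,-8.3)
c=r.capture("top"); cv2.imwrite(f"pics/{sys.argv[1]}.png",cv2.resize(c["frame"][150:238,250:325],None,fx=6.5,fy=6.5,interpolation=cv2.INTER_CUBIC))
P=cloud(c)[155:232,255:320].reshape(-1,3)
a=np.radians(-8.8); d=P[:,:2]-[.5205,.2165]; l=d@np.array([[np.cos(a),-np.sin(a)],[np.sin(a),np.cos(a)]])
i=(abs(l[:,0])<.047)&(abs(l[:,1])<.032); H,_=np.histogram(P[i,2],bins=np.arange(0,.07,.003)); print(H)
j=i&(P[:,2]>.0365); print(np.c_[l[j],P[j,2]].round(3)[:20])
E
python3 look.py top2
```

```text
t 15.0 pos [0.3578 0.5354 0.1589] F [ 0.11  0.13 -5.34] M [-0.07  0.07  0.03] open 0.0278 grip 30.0
yang -8.54 tilt z [-1.5e-03  5.0e-04 -1.0e+00] x_t [0.148 0.989 0.   ] shift [-14.13  17.27   5.86] yaw -0.24
[  0   0   9 204 408  44  16  57 157 264 291 134   5   0   0   0   0   0
   0   0   0   0   0]
[[ 0.017  0.003  0.038]
 [-0.021  0.002  0.038]]
```

View pics/top2.png

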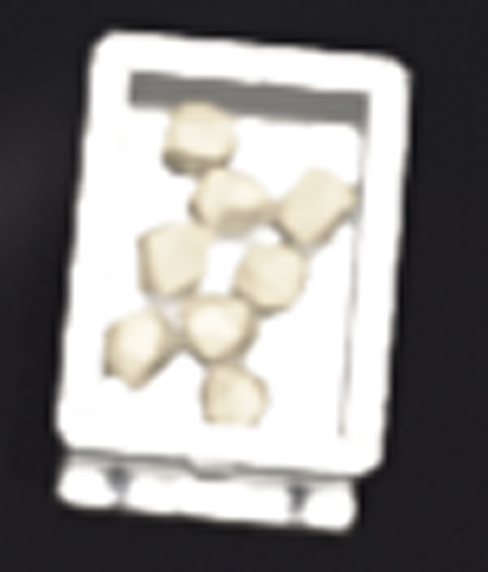

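The crop shows all eight chips separate and in one layer. The rows run from (200,138) down to (235,395), and none reads above about 36 mm. Next I return the tamper to its tray.

Emit:
servo_tool([
  [[1,-1,1.3,0,0],[1,-2.2,2.7,0,0],[1,-2.5,3,0,0],[1,-2.5,3,0,0],[1,-2.5,3,0,0],[1,-2.2,2.7,0,0],[1,-1.2,1.6,0,0],[1,0,0,0,0]],
])

```text
t: 15.85
position: [0.5149, 0.3596, 0.1598]
tcp_rot: [0.002, 0.763, 0.647, -0.0]
wrist_force: [-0.1, -1.0, -3.7]
opening: 0.028
grip_force: 30.0
```

Emit:
servo_tool([
  [[1,0,0,1.5,0],[1,0,0,2,0],[1,0,0,2,0],[1,0,0,1.5,0],[1,0,0,1,0],[1,0,0,0.5,0],[1,0,0,0,0]],
])

```text
t: 16.55
position: [0.5096, 0.3678, 0.0738]
tcp_rot: [0.0, 0.759, 0.651, -0.0]
wrist_force: [0.1, -0.4, -4.0]
opening: 0.0277
grip_force: 30.0
```

```bash
python3 -c "
from h import *
to(.5075,.370,.0537,-8.3)"
```

```text
t 16.55 pos [0.5096 0.3678 0.0738] F [ 0.14 -0.43 -3.98] M [-0.03  0.05  0.01] open 0.0277 grip 30.0
yang -8.74 tilt z [-6.e-04 -6.e-04 -1.e+00] x_t [ 0.152  0.988 -0.001] shift [ 0.19 -0.24  2.01] yaw -0.44
```

Emit:
servo_tool([
  [[1,0.2,-0.25,0.4,-0.4],[1,0,0,0.6,0],[1,0,0,0.5,0],[1,0,0,0.3,0],[1,0,0,0.1,0],[1,0,0,0.05,0],[1,0,0,0,0]],
])

```text
t: 17.25
position: [0.5079, 0.3702, 0.0549]
tcp_rot: [0.0, 0.757, 0.654, 0.0]
wrist_force: [0.3, 0.4, -3.3]
opening: 0.0278
grip_force: 30.0
```

Emit:
servo_tool([
  [[1,0,0,0.05,0],[1,0,0,0.05,0],[1,0,0,0,0]],
])

```text
t: 17.55
position: [0.5077, 0.3702, 0.0539]
tcp_rot: [-0.0, 0.757, 0.654, 0.0]
wrist_force: [-0.6, 0.3, -3.4]
opening: 0.0278
grip_force: 30.0
```

Emit:
servo_tool([
  [[1,0,0,0.05,0],[1,0,0,0.03,0],[1,0,0,0,0]],
])

```text
t: 17.85
position: [0.5078, 0.3703, 0.0538]
tcp_rot: [-0.0, 0.757, 0.654, 0.0]
wrist_force: [-3.4, -2.7, 5.4]
opening: 0.0277
grip_force: 30.0
```

Seated on the tray floor; now release.

Emit:
servo_tool([
  [[1,0,0,-0.06,0],[0.6,0,0,0,0],[0.3,0,0,0,0],[0,0,0,0,0],[0,0,0,0,0],[0,0,0,0,0],[0,0,0,0,0],[0,0,0,0,0]],
])

```text
t: 18.65
position: [0.5078, 0.3702, 0.0537]
tcp_rot: [-0.0, 0.757, 0.654, 0.0]
wrist_force: [-0.6, 0.3, -0.3]
opening: 0.0797
grip_force: 0.0
```

Emit:
servo_tool([
  [[0,0,0,-1,0],[0,0,0,-2,0],[0,0,0,-2.5,0],[0,0,0,-2.5,0],[0,0,0,-2.5,0],[0,0,0,-2.5,0],[0,0,0,-2,0],[0,0,0,0,0]],
])

```text
t: 19.45
position: [0.5095, 0.3712, 0.2076]
tcp_rot: [-0.0, 0.757, 0.654, 0.003]
wrist_force: [0.2, 0.5, -0.1]
opening: 0.0878
grip_force: 0.0
```

Emit:
servo_tool([
  [[0,1,-1.5,0,0],[0,2,-2.5,0,0],[0,2.5,-3,0,0],[0,2.5,-3,0,0],[0,2.5,-3,0,0],[0,2,-2.5,0,0],[0,1.5,-1.5,0,0],[0,0,0,0,0]],
])

```text
t: 20.25
position: [0.3561, 0.5362, 0.2026]
tcp_rot: [-0.001, 0.755, 0.656, -0.001]
wrist_force: [0.1, -0.6, -0.2]
opening: 0.0878
grip_force: 0.0
```

```bash
python3 look.py top3 && python3 - <<'E'
from h import *
c=r.capture("top"); cv2.imwrite("pics/end.png",cv2.resize(c["frame"][140:250,165:325],None,fx=4,fy=4,interpolation=cv2.INTER_CUBIC))
E
```

```text
t 20.25 pos [0.3561 0.5362 0.2026] F [ 0.11 -0.59 -0.18] M [-0.11  0.06 -0.01] open 0.0878 grip 0.0
yang -8.01 tilt z [-2.1e-03  1.0e-04 -1.0e+00] x_t [ 0.139  0.99  -0.   ] shift [-14.35  17.33  10.23] yaw 0.29
[  0   0  10 200 404  53  18  57 151 276 305 111   5   0   0   0   0   0
   0   0   0   0   0]
[[-0.018  0.008  0.037]]
```

View pics/end.png

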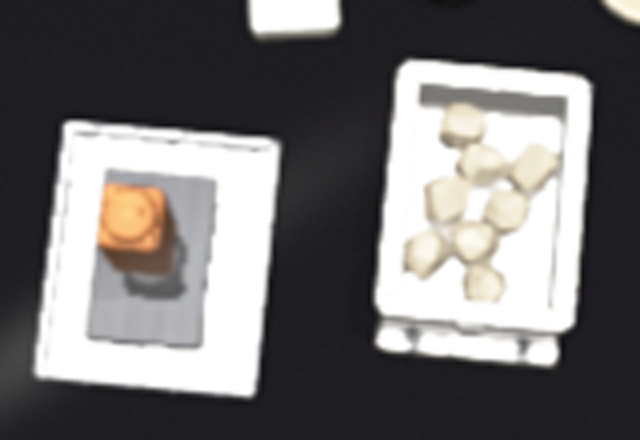

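The tamper stands upright and centred in the tray at about (155,260), and the eight chips lie in one layer at (400–560, 100–300).

```bash
python3 -c "
from station import r
print(r.close_job())"
```

```text
the job is handed in; nothing more can be done
None
```

The job is handed in, with no verdict returned: all eight chips lie in one layer, after a steady press of about 11 N for 0.8 s and a brief 16 N peak, and the tamper stands upright in its tray, done in about 20 of the 72 s.

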